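# Hold a flat-sided bottle square in the coding nest

## Task

Pick up the white flat-sided bottle and press it upright down onto the black sprung pad of the coding nest until the pad is fully depressed, keeping it clear of both fences while you do so. Then, with the pad still fully down, push the bottle into the corner until a broad face lies flush and firmly against the blue fence and a narrow face against the orange fence, and finish while still gripping it and holding it there, pressed down and square. Leave everything else on the table where it stands.

Things in the scene. Friction and masses are not known exactly. Their poses are not given: they have to be found in the camera images.
- bottle: White flat-sided bottle, upright, green patch low on both broad faces, green cap. Body 52 mm (x) by 68 mm (y) by 112 mm high, 136 mm with the 32 mm wide cap. Broad faces look along its +x and -x, narrow ones along +y and -y; both ends of an axis are alike. Origin: centre of underside, z up. 0.17 to 0.29 kg. Grip across the 52 mm, 85 to 95 mm above its underside, to keep the fingers above the fences.
- nest: Coding nest fixed to the table: aluminium plate 180 (x) by 190 (y) by 12 mm with blue fence on its -x side, orange fence on its +y side, sprung pad, and a grey coder box behind the orange fence (58 mm high). Origin: centre of underside, on the table, z up. Bottle home in the corner: bottle x along nest x (either way), bottle origin at x = -24, y = +16 mm in this frame.
- blue_fence: Blue painted upright fence fixed to the nest, 12 mm thick, 112 mm long along the nest's y, from 12 to 55 mm above the table. Its working face looks along the nest's +x and lies at x = -50 mm in the nest's frame. Origin and axes: those of nest.
- orange_fence: Orange upright fence fixed to the nest, 12 mm thick, 100 mm long along the nest's x, from 12 to 55 mm above the table. Its working face looks along the nest's -y and lies at y = +50 mm in the nest's frame. Origin and axes: those of nest.
- corner (a point): The inner corner where the working faces of the blue and orange fences meet, at the height of their upper edges (55 mm above the table); at x = -50, y = +50 mm in the nest's frame. Axes as the nest.
- pad_top (a point): Centre of the upper face of the black sprung pad, a flat plate 84 mm (nest x) by 100 mm (nest y), 8 mm thick, filling the corner up to 2 mm from both fences. Its face is 31 mm above the table when up and 23 mm when fully down. At x = -6, y = -2 mm in the nest's frame.
- pad (a joint): How far the sprung pad is pressed down, in m: 0 up, 0.008 fully down on its stop. It takes about 4 N to start moving and about 8 N to bottom; the bottle's own weight does not move it. It springs back when released.
- beaker: Bystander: clear glass beaker, 68 mm across, 90 mm high. Origin: centre of its underside.
- amber_bottle: Bystander: small amber round bottle with black cap, 40 mm across, 85 mm high. Origin: centre of its underside.
- sleeve: Bystander: black open tube, 34 mm across, 45 mm high. Origin: centre of its underside.
- screw_cap: Bystander: white ribbed screw cap, 55 mm across, 24 mm high. Origin: centre of its underside.
- phone: Bystander: dark blue telephone lying flat, 75 by 155 by 9 mm. Origin: centre of its underside.
- cream_jar: Bystander: squat white jar with metal lid, 64 mm across, 55 mm high. Origin: centre of its underside.
Not all that is in view belongs to the job. Several things have the shape of the bottle; the one meant has the colours described above.

How it is judged:
By the outcome, as a careful person would: the job done as asked, in the order asked, and still so for the second after the job is handed in, while the arm keeps its last pose, push and grip.
It also fails if it takes over 69 s, if anything falls off the work surface, if the arm or the gripper's body presses on something with over 40 N, if the wrist force passes 120 N, or if a joint passes its speed limit or range.

## Robot

A 6-joint arm with a two-finger parallel gripper is mounted at the origin on the work surface. World frame = base frame: x ahead of the robot, y to its left, z up, the work surface at z = 0. Lengths are in m, angles in rad, forces in N, time in s.
With the tool pointing down it reaches from about 0.375 to 0.975 m from the base axis. Payload 3.8 kg.
Tool frame: the origin (TCP) lies at the very end of the fingers, on their centre line; the grasp point (between the pads) lies 19 mm behind it; z points along the fingers, y is the direction in which the jaws open and shut (so a half turn about z gives the same grasp; the last joint's range is limited). The gripper opens to 85 mm and grips with 20 to 120 N. Pads are 22 mm wide; open, the fingers measure 114 mm over their backs; the gripper's body (76 mm by 85 mm) begins 54 mm behind the grasp point. The pads swing forward as they close: fully open they stand 13 mm farther back than shut.
Start: joints at [-1.29, 0.264, 1.604, -0, 1.274, -0.037], TCP at [0.211, -0.641, 0.231] pointing down, gripper open.
Joint ranges: [-2.63, 2.63], [-0.94, 2.18], [0.31, 2.57], [-1.31, 4.45], [0, 2.66], [-2.55, 2.55]. Speed limits (rad/s): [2.57, 2.57, 3.14, 3.14, 3.14, 3.14].

## Interface

Orientations are given as a rotation vector (axis times angle).
In Python, from workcell import read_state, read_camera, camera_info, finish_job gives the robot as it stands. The module is installed in compiled form; this text tells all that it offers.
- The arm moves only by the tool play_rows, never from a script. Its argument "motion" is a list of rows, each a list of 5 numbers: the shift along the tool's x, y, z in units of 1000 mm (1.0 is 1000 mm), then the turn about the tool's z in units of 2 pi rad (1.0 is 2 pi rad), then the finger opening in mm, from 0 to 85.4. A call has 1 to 5 rows; each row shifts and turns the commanded pose from where the row before left it, along the tool's axes as they then stand; what a row does not reach is not made up. A row lasts 1/8 s, in which the tool goes at most 62.5 mm and 10.7 degrees, less where a joint would pass 70% of its speed; a pose out of reach is approached as far as the arm can. A call with a number of a shift or a turn outside -1 to 1 is refused whole. A call with a gripper value outside its range is refused whole. The fingers move at their own pace and stop on an object; "squeeze" is the grip in N (left out, the last holds). Time passes only in rows, so rows that do not move let the fingers close. It gives the time, the measured TCP pose, the force and the opening at its end, in the units of the state.
- read_state(): the state, without advancing time (a new reading comes with each control period).
- read_camera(name): name is "scene" or "top" or "wrist"; returns the picture (384x512x3 uint8, red, green, blue); there is no depth.
- camera_info(name): a dict with "intrinsics" (3x3 intrinsics, pixels), "pose" (4x4, takes a point from camera to world coordinates). Camera axes: x right, y down, z forward; pixel columns grow to the right and rows downward; lengths in m; the calibration is good to about 2 mm. The wrist camera is an equidistant fisheye: a pixel r from the principal point sees the ray r / f radians off the axis. A picture is of the moment at which its call begins: read the wrist's pose just before it. camera_info takes no time and is no camera call; for the wrist camera it gives the pose at the moment of the call.
- finish_job(): hands the job in, once; it reports no verdict.
The state is a dict: "time": time; "q": joint angles; "joint_vel": joint speeds; "joint_torque": joint torques, N m; "tool_pos": TCP position; "tcp_rot": TCP orientation; "wrist_force": force on the tool from outside, world axes, zero at the start; "torque": the same for the moment, N m; "width": opening from 0.0 (shut) to 1.0 (fully open).
Only numpy, scipy, OpenCV 4.12 (cv2) and the standard library are available. Lean on these libraries where they do the work, as an engineer would, in place of code of your own. Each camera call takes 0.05 s, during which the arm holds its last target. There are 200 camera calls.

## Working session

There is one attempt and no reset: what is moved stays moved. The work goes in short steps, Python scripts to look and compute and a tool call to move; the robot and the scene stay as the last step left them, time stands still between calls to the robot, and variables do not carry over. Pictures are saved under pics/ and viewed, about 8 in all and at most 12, crops included, and the job is handed in when it is done.

Besides the shell and the picture viewer there is one more tool, called after "Request:" as name(argument=value, ...) on one line, values as JSON. play_rows: Moves the arm, as the interface text tells. Shifts and turns lie within -1 to 1; 1 stands for 1000 mm of shift or 2 pi rad of turn. Its arguments: {"type":"object","properties":{"motion":{"type":"array","items":{"type":"array","items":{"type":"number"}}},"squeeze":{"type":"number"}},"required":["motion"]}

```bash
mkdir -p pics; python3 - <<'E'
from workcell import *
import cv2
s=read_state();print({k:s[k] for k in('time','tool_pos','tcp_rot','wrist_force','width')})
for n in('scene','top'):
    cv2.imwrite(f'pics/{n}0.png',cv2.resize(read_camera(n)[:,:,::-1],(800,600),interpolation=cv2.INTER_CUBIC));i=camera_info(n);print(n,i['intrinsics'],i['pose'])
E
```

```text
{'time': 0.0, 'tool_pos': array([ 0.21072126, -0.64048194,  0.22994125]), 'tcp_rot': array([-3.09979106e+00, -4.96702475e-01,  3.89885648e-04]), 'wrist_force': array([ 0.32991479, -0.33855888, -0.54618272]), 'width': 1.0034491195696562}
scene [[359.40578907   0.         252.96075   ]
 [  0.         359.40578907 195.22087402]
 [  0.           0.           1.        ]] [[ 0.66058616  0.42628789 -0.61798427  1.13828455]
 [ 0.75039724 -0.40015468  0.52609905 -0.6068963 ]
 [-0.02301964 -0.81126744 -0.5842219   0.60394286]
 [ 0.          0.          0.          1.        ]]
top [[411.23366997   0.         249.86554676]
 [  0.         411.23366997 193.62847313]
 [  0.           0.           1.        ]] [[ 2.50804307e-02 -9.96545431e-01  7.91718152e-02  4.69251539e-01]
 [-9.99684811e-01 -2.49130473e-02  3.10138361e-03 -1.25588980e-01]
 [-1.11825849e-03 -7.92246451e-02 -9.96856161e-01  1.37141057e+00]
 [ 0.00000000e+00  0.00000000e+00  0.00000000e+00  1.00000000e+00]]
```

View pics/top0.png

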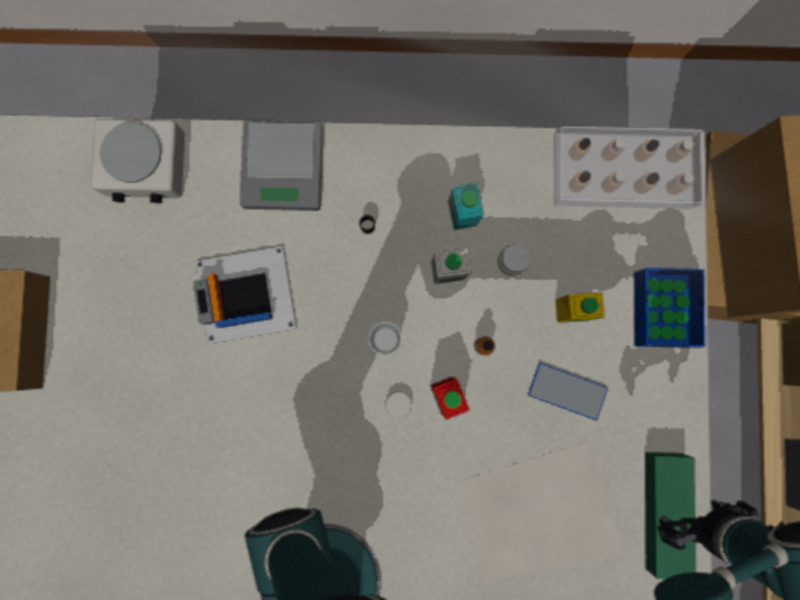

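View pics/scene0.png

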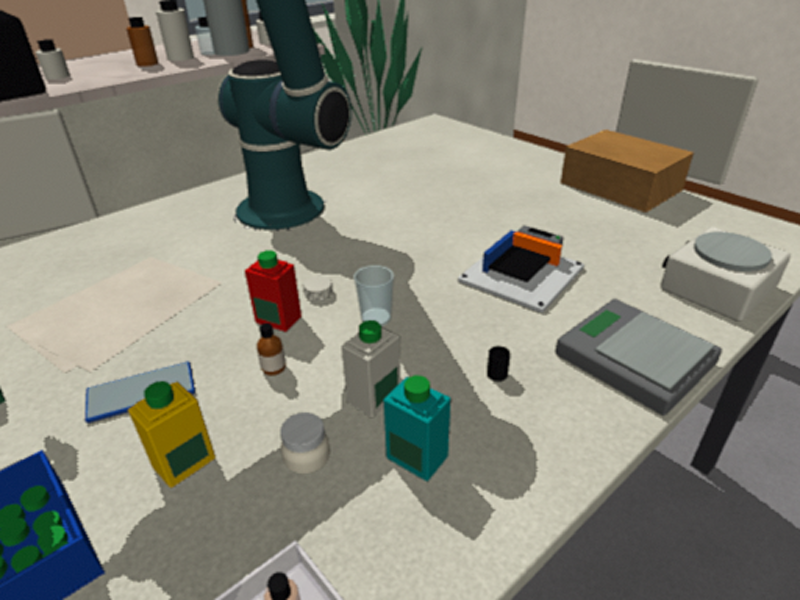

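Top view: the white bottle is at about (452,262) of 800x600, with a teal bottle ahead of it. The nest is at about (245,293), blue fence toward the robot and orange fence to its left. I'll enlarge both in both cameras.

```bash
python3 - <<'E'
from workcell import *
import cv2,numpy as np
def crop(im,u,v,w,h,k):
    return cv2.resize(im[v:v+h,u:u+w,::-1],None,fx=k,fy=k,interpolation=cv2.INTER_CUBIC)
t=read_camera('top');s=read_camera('scene')
# top: bottle u270-310 v150-185 ; nest u120-195,v150-225
a=crop(t,118,150,80,75,5);b=crop(t,265,145,60,45,5)
c=crop(s,285,140,100,75,4);d=crop(s,205,195,75,75,4)
out=np.zeros((600,800,3),np.uint8)
for im,x,y in((a,0,0),(b,400,0),(c,400,280),(d,0,0)):
    if im is d: continue
    out[y:y+im.shape[0],x:x+im.shape[1]]=im[:600-y,:800-x]
e=crop(s,210,198,55,75,3); out[375:600,0:165]=e
cv2.imwrite('pics/crop1.png',out)
E
```

```text
(no output)
```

View pics/crop1.png

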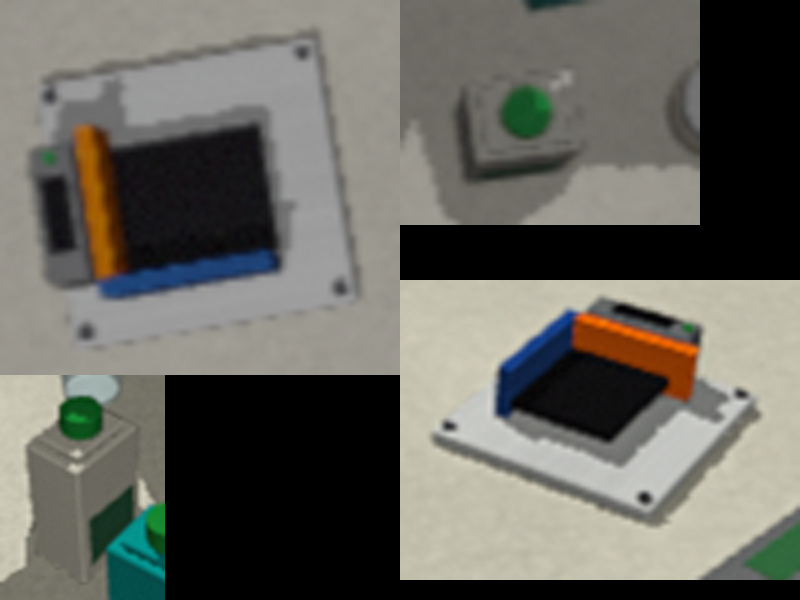

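```bash
cat > h.py <<'E'
import numpy as np,cv2
from scipy.optimize import least_squares
from workcell import *
def proj(n,P):
    i=camera_info(n);T=np.linalg.inv(i['pose']);p=(T[:3,:3]@np.asarray(P).T).T+T[:3,3];K=i['intrinsics']
    return np.c_[K[0,0]*p[:,0]/p[:,2]+K[0,2],K[1,1]*p[:,1]/p[:,2]+K[1,2]]
def fit(obs,x0):
    # obs: (cam, localpt mm, uv)
    def res(x):
        c,s=np.cos(x[2]),np.sin(x[2]);r=[]
        for n,L,uv in obs:
            L=np.array(L)/1e3;P=[[x[0]+c*L[0]-s*L[1],x[1]+s*L[0]+c*L[1],L[2]]]
            r+=list(proj(n,P)[0]-uv)
        return np.array(r)
    f=least_squares(res,x0,loss='soft_l1');return f.x,res(f.x).reshape(-1,2)
def px(u0,v0,k,ox,oy): return lambda U,V:np.array([(U-ox+.5)/k-.5+u0,(V-oy+.5)/k-.5+v0])
E
python3 - <<'E'
from h import *
a=px(118,150,5,0,0);b=px(265,145,5,400,0);c=px(285,140,4,400,280);e=px(210,198,3,0,375)
nest=[('top',(90,95,12),a(40,78)),('top',(90,-95,12),a(318,35)),('top',(-90,-95,12),a(355,298)),('top',(-90,95,12),a(80,347)),
('top',(-50,50,55),a(124,273)),('top',(36,-52,31),a(260,125)),
('scene',(-90,-95,12),c(432,437)),('scene',(90,-95,12),c(655,513)),('scene',(90,95,12),c(757,402))]
bot=[('top',(26,34,112),b(466,88)),('top',(26,-34,112),b(572,74)),('top',(-26,-34,112),b(580,150)),('top',(-26,34,112),b(475,167)),('top',(0,0,136),b(527,112)),
('scene',(26,-34,0),e(85,580)),('scene',(-26,-34,0),e(35,560)),('scene',(-26,-34,112),e(28,445)),('scene',(26,-34,112),e(77,470)),('scene',(26,34,112),e(138,428)),('scene',(0,0,136),e(82,402))]
np.set_printoptions(precision=4,suppress=True)
for o in(nest,bot):
    x,r=fit(o,[.5,0,.1]);print(x,np.degrees(x[2]));print(r)
E
```

```text
[0.5913 0.1858 0.2003] 11.47883517349314
[[-0.4337  0.4064]
 [ 0.1805 -0.8335]
 [ 1.5623 -0.3978]
 [-0.2191 -0.1614]
 [-0.8483 -0.3635]
 [ 0.5439 -1.5367]
 [-0.5884 -1.9574]
 [-1.0053 -0.6347]
 [ 0.1734 -2.2779]]
[ 0.6522 -0.241   0.1749] 10.023258713688898
[[-0.804  -0.9829]
 [-0.2814 -1.4381]
 [ 0.7939 -0.1287]
 [ 0.0028 -0.2535]
 [-0.075  -0.2877]
 [ 0.089   0.7177]
 [-0.1891 -2.719 ]
 [-1.7503 -1.4596]
 [ 0.2078 -0.1397]
 [ 0.1634 -2.4931]
 [-0.8226  0.7411]]
```

```bash
cat >> h.py <<'E'
from scipy.spatial.transform import Rotation as R
def pose():
    s=read_state();Rm=R.from_rotvec(s['tcp_rot']).as_matrix();return s,np.array(s['tool_pos']),Rm,np.arctan2(Rm[1,0],Rm[0,0])
def plan(target,yaw,n,g=85):
    """rows to bring TCP to target with tool-x heading yaw (world rad), pointing down"""
    s,p,Rm,y0=pose();d=(np.array(target)-p)/n;dy=(yaw-y0)/n
    print('now',p.round(4),'yawx',np.degrees(y0).round(2),'tilt z',Rm[:,2].round(4),'F',np.round(s['wrist_force'],1),'w',round(s['width']*85.4,1),'t',s['time'])
    for i in range(n):
        a=y0+dy*i;x=np.array([np.cos(a),np.sin(a),0]);y=np.array([np.sin(a),-np.cos(a),0])
        print([round(float(v),4) for v in (d@x,d@y,-d[2],-dy/2/np.pi)]+[g])
E
python3 -c "
from h import *
plan([.652,-.241,.25],np.radians(100),12)"
```

```text
now [ 0.2108 -0.6407  0.2304] yawx 18.21 tilt z [-4.0e-04  1.4e-03 -1.0e+00] F [-0.2 -0.4  0.3] w 85.3 t 0.2
[0.0453, -0.0202, -0.0016, -0.0189, 85]
[0.0474, -0.0146, -0.0016, -0.0189, 85]
[0.0488, -0.0089, -0.0016, -0.0189, 85]
[0.0495, -0.003, -0.0016, -0.0189, 85]
[0.0495, 0.0029, -0.0016, -0.0189, 85]
[0.0488, 0.0087, -0.0016, -0.0189, 85]
[0.0475, 0.0144, -0.0016, -0.0189, 85]
[0.0454, 0.02, -0.0016, -0.0189, 85]
[0.0427, 0.0252, -0.0016, -0.0189, 85]
[0.0394, 0.0301, -0.0016, -0.0189, 85]
[0.0356, 0.0346, -0.0016, -0.0189, 85]
[0.0312, 0.0386, -0.0016, -0.0189, 85]
```

Request:
play_rows(motion=[[0.045,-0.02,-0.0016,-0.019,85],[0.047,-0.015,-0.0016,-0.019,85],[0.049,-0.009,-0.0016,-0.019,85],[0.05,-0.003,-0.0016,-0.019,85],[0.05,0.003,-0.0016,-0.019,85]])

```text
time: 0.82
tool_pos: [0.3957, -0.4726, 0.2392]
tcp_rot: [-2.816, -1.392, -0.0]
wrist_force: [0.8, -1.1, 0.7]
width: 0.995
```

Request:
play_rows(motion=[[0.049,0.009,-0.0016,-0.019,85],[0.047,0.014,-0.0016,-0.019,85],[0.045,0.02,-0.0016,-0.019,85],[0.043,0.025,-0.0016,-0.019,85],[0.039,0.03,-0.0016,-0.019,85]])

```text
time: 1.45
tool_pos: [0.5783, -0.3062, 0.2472]
tcp_rot: [-2.282, -2.159, 0.0]
wrist_force: [0.3, -0.2, -0.4]
width: 0.996
```

Request:
play_rows(motion=[[0.036,0.034,-0.0016,-0.019,85],[0.031,0.038,-0.0016,-0.019,85],[0,0,0,0,85]])

```text
time: 1.82
tool_pos: [0.6516, -0.2373, 0.25]
tcp_rot: [-2.008, -2.416, -0.001]
wrist_force: [-0.4, -0.4, -0.1]
width: 0.995
```

```bash
python3 - <<'E'
from h import *
plan([.652,-.241,.25],np.radians(100),1)
i=camera_info('wrist');print(i['intrinsics'],i['pose'])
np.save('wb.npy',i['pose'])
im=read_camera('wrist');cv2.imwrite('pics/w1.png',cv2.resize(im[:,:,::-1],(800,600),interpolation=cv2.INTER_CUBIC))
E
```

```text
now [ 0.6516 -0.2373  0.25  ] yawx 100.55 tilt z [ 3.e-04  9.e-04 -1.e+00] F [-0.4 -0.4 -0.1] w 84.9 t 1.825
[-0.0037, -0.0003, -0.0, 0.0015, 85]
[[297.31863964   0.         254.30315007]
 [  0.         297.31863964 184.47019004]
 [  0.           0.           1.        ]] [[ 9.83207389e-01  1.73949638e-01  5.51792825e-02  6.37081601e-01]
 [ 1.82489869e-01 -9.38539622e-01 -2.92986050e-01 -1.63921795e-01]
 [ 8.23125571e-04  2.98135709e-01 -9.54523138e-01  3.92590817e-01]
 [ 0.00000000e+00  0.00000000e+00  0.00000000e+00  1.00000000e+00]]
```

View pics/w1.png

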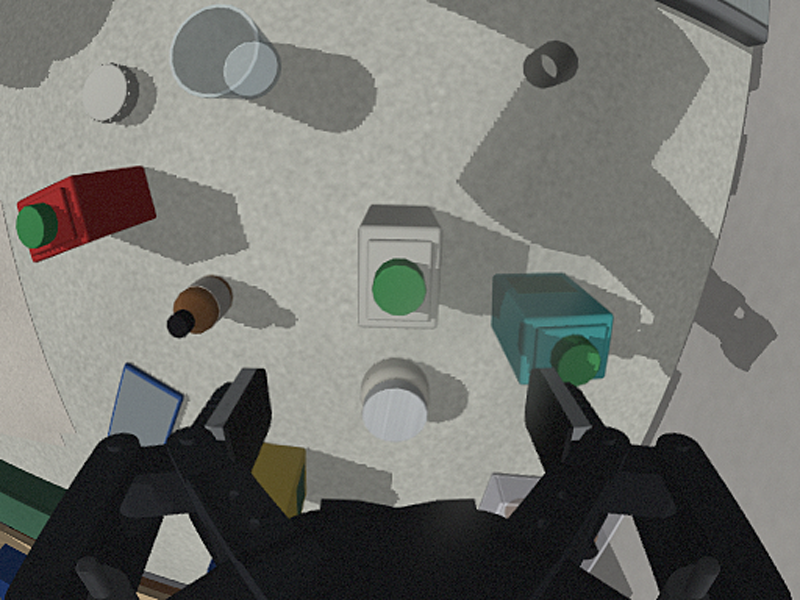

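The wrist view shows the white bottle's top corners at about (358,225), (440,227), (437,327) and (358,326), and its cap at (399,287). I'll refit with the fisheye model.

```bash
cat >> h.py <<'E'
def fish(P,T,K):
    Ti=np.linalg.inv(T);p=(Ti[:3,:3]@np.asarray(P).T).T+Ti[:3,3]
    return cv2.fisheye.projectPoints(p.reshape(-1,1,3),np.zeros(3),np.zeros(3),K,np.zeros(4))[0].reshape(-1,2)
def wfit(obs,x0,T,K,k=1.5625):
    """obs: (local mm, (U,V)) in k-times enlarged wrist picture"""
    L=np.array([o[0] for o in obs])/1e3;uv=(np.array([o[1] for o in obs],float)+.5)/k-.5
    def res(x):
        c,s=np.cos(x[2]),np.sin(x[2])
        P=np.c_[x[0]+c*L[:,0]-s*L[:,1],x[1]+s*L[:,0]+c*L[:,1],L[:,2]]
        return (fish(P,T,K)-uv).ravel()
    f=least_squares(res,x0,loss='soft_l1');return f.x,(res(f.x).reshape(-1,2)*k).round(1)
E
python3 - <<'E'
from h import *
T=np.load('wb.npy');K=camera_info('wrist')['intrinsics']
o=[((-26,34,112),(358,225)),((26,34,112),(440,227)),((26,-34,112),(437,327)),((-26,-34,112),(358,326)),((0,0,136),(399,287)),((-26,34,0),(371,206)),((26,34,0),(433,207))]
x,r=wfit(o,[.65,-.24,.17],T,K);print(x,np.degrees(x[2]));print(r)
plan([x[0],x[1],.16],x[2]+np.pi/2,3)
E
```

```text
[ 0.65298533 -0.24335119  0.15493396] 8.877062292006494
[[ 0.2 -1. ]
 [ 3.1 -0.6]
 [ 0.3  2.5]
 [-0.3  1.4]
 [ 0.2  2.9]
 [-1.9 -3.5]
 [-2.6 -2.8]]
now [ 0.6502 -0.2389  0.2499] yawx 100.42 tilt z [-8.e-04  1.e-04 -1.e+00] F [ 0.1 -0.5  0.8] w 84.7 t 1.875
[-0.0016, 0.0006, 0.03, 0.0014, 85]
[-0.0016, 0.0006, 0.03, 0.0014, 85]
[-0.0016, 0.0007, 0.03, 0.0014, 85]
```

Request:
play_rows(motion=[[-0.0055,0.001,0.03,0.003,85],[0,0,0.04,0,85],[0,0,0.04,0,85],[0,0,0.04,0,85],[0,0,0.03,0,85]])

```text
time: 2.5
tool_pos: [0.6492, -0.2465, 0.0681]
tcp_rot: [-2.037, -2.388, 0.002]
wrist_force: [-0.1, 0.3, 0.4]
width: 0.997
```

Request:
play_rows(motion=[[0,0,0,0,85]])

```text
time: 2.62
tool_pos: [0.6479, -0.2457, 0.067]
tcp_rot: [-2.034, -2.386, 0.004]
wrist_force: [0.7, 0.9, 1.1]
width: 0.995
```

```bash
python3 - <<'E'
from h import *
plan([.653,-.2433,.07],np.radians(99.3),1)
im=read_camera('wrist');s=read_camera('scene')[150:290,180:320]
a=cv2.resize(im[:,:,::-1],(512,384));b=cv2.resize(s[:,:,::-1],(288,288))
o=np.zeros((384,800,3),np.uint8);o[:,:512]=a;o[:288,512:]=b
cv2.imwrite('pics/w2.png',o)
E
```

```text
now [ 0.6479 -0.2457  0.067 ] yawx 99.09 tilt z [-0.0066  0.0024 -1.    ] F [0.7 0.9 1.1] w 85.0 t 2.625
[0.0015, 0.0054, -0.003, -0.0006, 85]
```

View pics/w2.png

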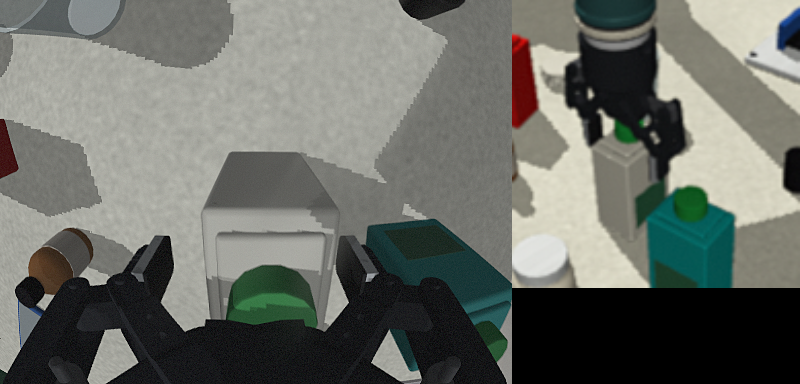

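The picture shows the bottle about 6 mm nearer the right finger, which agrees with the measured pose. I'll centre it and grip.

Request:
play_rows(motion=[[0.001,0.0055,-0.003,0,85],[0,0,0,0,85],[0,0,0,0,45],[0,0,0,0,45],[0,0,0,0,45]], squeeze=70)

```text
time: 3.35
tool_pos: [0.6564, -0.2438, 0.0741]
tcp_rot: [-2.036, -2.392, 0.001]
wrist_force: [-2.7, 0.0, 5.0]
width: 0.605
```

Request:
play_rows(motion=[[0,0,0,0,45],[0,0,0,0,45],[0,0,0,0,45],[0,0,0,0,45]])

```text
time: 3.85
tool_pos: [0.6564, -0.2438, 0.0741]
tcp_rot: [-2.036, -2.392, 0.001]
wrist_force: [-3.4, 0.9, 5.0]
width: 0.602
```

```bash
python3 - <<'E'
from h import *
plan([.653,-.2433,.07],np.radians(99.3),1)
im=read_camera('wrist')
cv2.imwrite('pics/w3.png',im[:,:,::-1])
E
```

```text
now [ 0.6564 -0.2438  0.0741] yawx 99.22 tilt z [-6.e-04 -2.e-04 -1.e+00] F [-3.4  0.9  5. ] w 51.4 t 3.85
[0.0011, -0.0033, 0.0041, -0.0002, 85]
```

View pics/w3.png

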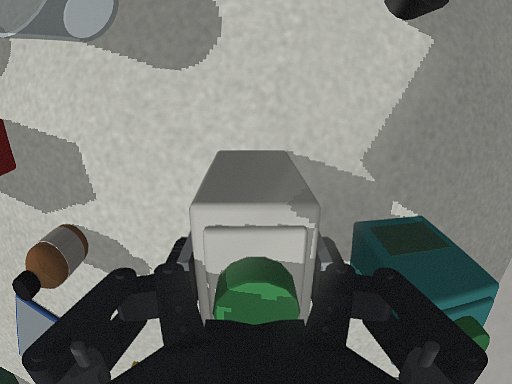

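```bash
python3 - <<'E'
from h import *
i=camera_info('wrist');T=i['pose'];K=i['intrinsics']
o=[((-26,34,112),(190,206)),((26,34,112),(320,205)),((-26,34,0),(217,151)),((26,34,0),(291,151))]
x,r=wfit(o,[.65,-.24,.17],T,K,1);print(x,np.degrees(x[2]));print(r)
plan([.6564,-.2438,.22],np.radians(99.2),3,45)
E
```

```text
[ 0.65603879 -0.24434064  0.16671515] 9.552074760989324
[[-3.   0.2]
 [ 2.1  0.4]
 [ 2.5 -0.3]
 [-1.6 -0.7]]
now [ 0.6564 -0.2438  0.0741] yawx 99.22 tilt z [-6.e-04 -2.e-04 -1.e+00] F [-3.7  0.2  5.3] w 51.3 t 3.9
[0.0, 0.0, -0.0486, 0.0, 45]
[0.0, 0.0, -0.0486, 0.0, 45]
[0.0, 0.0, -0.0486, 0.0, 45]
```

Request:
play_rows(motion=[[0,0,-0.02,0,45],[0,0,-0.04,0,45],[0,0,-0.05,0,45],[0,0,-0.04,0,45],[0,0,0,0,45]])

```text
time: 4.53
tool_pos: [0.6598, -0.2447, 0.2298]
tcp_rot: [2.029, 2.385, 0.006]
wrist_force: [0.5, -0.3, -2.0]
width: 0.598
```

```bash
python3 - <<'E'
from h import *
# pre-place: bottle clear of fences by ~16 mm; nest yaw 11.0 deg est, view from above first
N=np.array([.5913,.1858]);a=np.radians(11)
l=np.array([-8,0])/1e3
t=N+[np.cos(a)*l[0]-np.sin(a)*l[1],np.sin(a)*l[0]+np.cos(a)*l[1]]
plan([t[0],t[1],.225],a+np.pi/2,11,45)
E
```

```text
now [ 0.6598 -0.2447  0.2298] yawx 99.21 tilt z [ 0.0099 -0.0038 -0.9999] F [ 0.5 -0.3 -2. ] w 51.1 t 4.525
[0.0396, -0.0006, 0.0004, -0.0005, 45]
[0.0396, -0.0005, 0.0004, -0.0005, 45]
[0.0396, -0.0004, 0.0004, -0.0005, 45]
[0.0396, -0.0003, 0.0004, -0.0005, 45]
[0.0396, -0.0002, 0.0004, -0.0005, 45]
[0.0396, -0.0, 0.0004, -0.0005, 45]
[0.0396, 0.0001, 0.0004, -0.0005, 45]
[0.0396, 0.0002, 0.0004, -0.0005, 45]
[0.0396, 0.0003, 0.0004, -0.0005, 45]
[0.0396, 0.0004, 0.0004, -0.0005, 45]
[0.0396, 0.0005, 0.0004, -0.0005, 45]
```

Request:
play_rows(motion=[[0.04,0,0,-0.0005,45],[0.04,0,0,-0.0005,45],[0.04,0,0,-0.0005,45],[0.04,0,0,-0.0005,45],[0.04,0,0,-0.0005,45]])

```text
time: 5.15
tool_pos: [0.6219, -0.045, 0.221]
tcp_rot: [-2.015, -2.406, 0.003]
wrist_force: [0.6, -0.6, -3.0]
width: 0.605
```

Request:
play_rows(motion=[[0.04,0,0,-0.0005,45],[0.035,0,0,-0.0005,45],[0,0,0,0,45],[0,0,0,0,45]])

```text
time: 5.65
tool_pos: [0.6095, 0.0272, 0.222]
tcp_rot: [-2.008, -2.414, 0.003]
wrist_force: [0.8, 0.4, -1.8]
width: 0.602
```

```bash
python3 - <<'E'
from h import *
plan([.6,.18,.225],np.radians(101),1,45)
i=camera_info('wrist');np.save('wn.npy',i['pose']);print(i['pose'])
im=read_camera('wrist');cv2.imwrite('pics/w4.png',cv2.resize(im[:,:,::-1],(800,600),interpolation=cv2.INTER_CUBIC))
E
```

```text
now [0.6095 0.0272 0.222 ] yawx 100.5 tilt z [-2.2e-03 -5.0e-04 -1.0e+00] F [ 0.8  0.4 -1.8] w 51.4 t 5.65
[0.1519, 0.0185, -0.003, -0.0014, 45]
[[ 0.98335891  0.17389995  0.0525744   0.59533915]
 [ 0.18166394 -0.93826516 -0.2943751   0.10083536]
 [-0.00186309  0.29902725 -0.95424275  0.36450577]
 [ 0.          0.          0.          1.        ]]
```

View pics/w4.png

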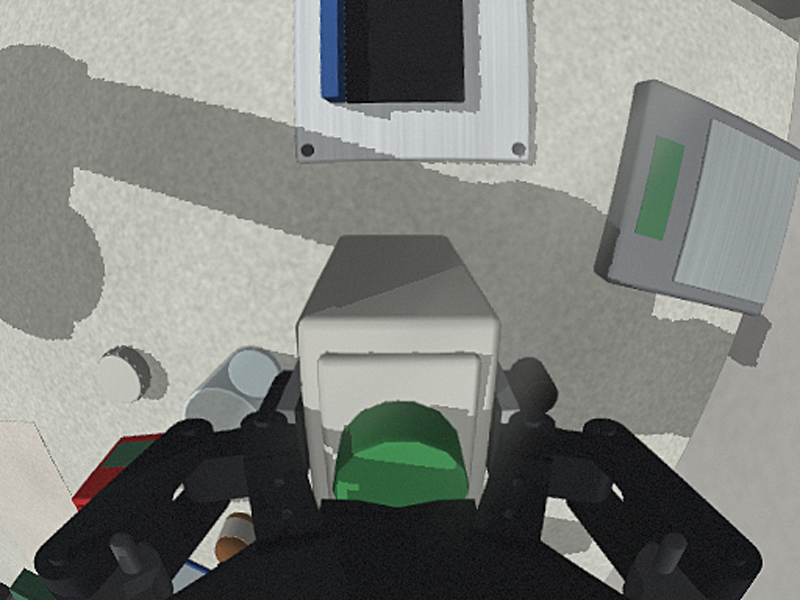

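Request:
play_rows(motion=[[0.04,0,0,-0.0005,45],[0.04,0,0,-0.0005,45],[0,0,0,0,45],[0,0,0,0,45]])

```text
time: 6.2
tool_pos: [0.5958, 0.1049, 0.2232]
tcp_rot: [2.002, 2.42, -0.001]
wrist_force: [0.5, -0.5, -1.7]
width: 0.603
```

```bash
python3 - <<'E'
from h import *
plan([.6,.18,.225],np.radians(101),1,45)
i=camera_info('wrist');np.save('wn.npy',i['pose']);print(i['pose'])
im=read_camera('wrist');cv2.imwrite('pics/w5.png',cv2.resize(im[:288,100:484,::-1],(800,600),interpolation=cv2.INTER_CUBIC))
E
```

```text
now [0.5958 0.1049 0.2232] yawx 100.8 tilt z [-2.e-04 -8.e-04 -1.e+00] F [ 0.5 -0.5 -1.7] w 51.5 t 6.2
[0.073, 0.0182, -0.0018, -0.0006, 45]
[[ 9.82415698e-01  1.78138625e-01  5.59108881e-02  5.80960199e-01]
 [ 1.86706708e-01 -9.37258969e-01 -2.94425255e-01  1.78488287e-01]
 [-4.55286454e-05  2.99686930e-01 -9.54037600e-01  3.65646582e-01]
 [ 0.00000000e+00  0.00000000e+00  0.00000000e+00  1.00000000e+00]]
```

View pics/w5.png

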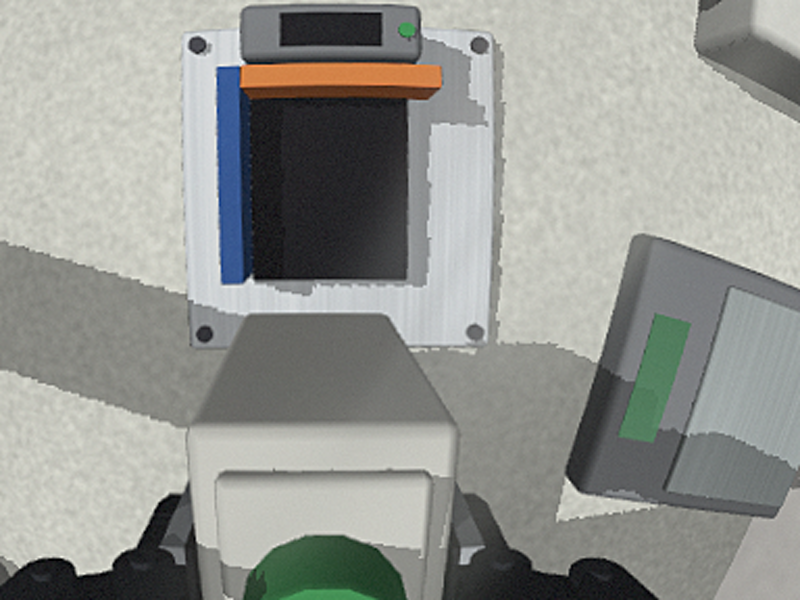

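The crop shows the whole nest: plate corners at about (183,31), (492,33), (489,343) and (191,343), inner fence corner at (241,88), and near pad corners at (252,279) and (407,279). Fitting these.

```bash
python3 - <<'E'
from h import *
T=np.load('wn.npy');K=camera_info('wrist')['intrinsics'];k=800/384
o=[((-90,95,12),(183,31)),((90,95,12),(492,33)),((90,-95,12),(489,343)),((-90,-95,12),(191,343)),((-50,50,55),(241,88)),((-48,-52,31),(252,279)),((36,-52,31),(407,279)),((50,50,55),(441,88)),((-50,-62,55),(243,283))]
o=[(L,(u+100*k,v)) for L,(u,v) in o]
x,r=wfit(o,[.6,.19,.17],T,K,k);print(x,np.degrees(x[2]));print(r)
# bottle in hand: top far edge corners
N,a=x[:2],x[2];Rn=np.array([[np.cos(a),-np.sin(a)],[np.sin(a),np.cos(a)]])
s,p,Rm,y=pose();print('tcp in nest mm',(Rn.T@(p[:2]-N)*1e3).round(1))
for l in((-8,0),(-24,16)): print(l,N+Rn@np.array(l)/1e3)
t=N+Rn@np.array([-8,0])/1e3
plan([t[0],t[1],.2232],a+np.pi/2,3,45)
E
```

```text
[0.58932736 0.18752987 0.19264704] 11.037862601073744
[[-2.2 -2.5]
 [ 3.  -3. ]
 [-0.3  4.1]
 [-2.3  5.2]
 [-0.8 -2.6]
 [ 0.6  0.4]
 [-0.4 -0.1]
 [ 1.3 -1.5]
 [ 1.1 22.1]]
tcp in nest mm [ -9.5 -82.6]
(-8, 0) [0.58147536 0.18599821]
(-24, 16) [0.56270802 0.1986389 ]
now [0.5958 0.1046 0.2232] yawx 100.76 tilt z [-2.e-04 -7.e-04 -1.e+00] F [ 0.3 -0.5 -2.9] w 51.2 t 6.25
[0.0275, 0.0004, 0.0, -0.0003, 45]
[0.0275, 0.0004, 0.0, -0.0003, 45]
[0.0275, 0.0005, 0.0, -0.0003, 45]
```

Request:
play_rows(motion=[[0.027,0,0,-0.0008,45],[0.027,0,0,0,45],[0.028,0.0005,0,0,45],[0,0,0.03,0,45],[0,0,0.04,0,45]])

```text
time: 6.88
tool_pos: [0.5823, 0.186, 0.1545]
tcp_rot: [1.995, 2.423, 0.005]
wrist_force: [0.6, -0.7, -2.6]
width: 0.601
```

Request:
play_rows(motion=[[0,0,0.03,0,45],[0,0,0.005,0,45],[0,0,0,0,45],[0,0,0,0,45]])

```text
time: 7.38
tool_pos: [0.582, 0.1866, 0.1205]
tcp_rot: [1.995, 2.424, 0.004]
wrist_force: [0.2, 0.6, -2.2]
width: 0.599
```

```bash
python3 - <<'E'
from h import *
plan([.5795,.1856,.1],np.radians(101.04),1,45)
i=camera_info('wrist');np.save('wp.npy',i['pose'])
im=read_camera('wrist');a=cv2.resize(im[40:290,130:380,::-1],(500,500),interpolation=cv2.INTER_CUBIC)
b=cv2.resize(read_camera('scene')[140:220,290:385,::-1],None,fx=3,fy=3,interpolation=cv2.INTER_CUBIC)
o=np.zeros((500,800,3),np.uint8);o[:,:500]=a;o[:b.shape[0],505:505+b.shape[1]]=b
cv2.imwrite('pics/w6.png',o)
E
```

```text
now [0.582  0.1866 0.1205] yawx 101.09 tilt z [ 3.4e-03  8.0e-04 -1.0e+00] F [ 0.2  0.6 -2.2] w 51.1 t 7.375
[-0.0005, -0.0027, 0.0205, 0.0001, 45]
```

View pics/w6.png

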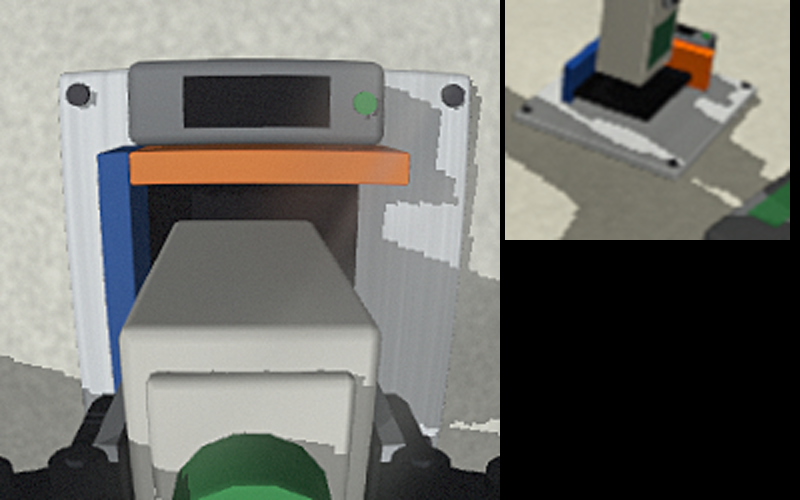

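Request:
play_rows(motion=[[0,0,0.008,0,45],[0,0,0.006,0,45],[0,0,0.002,0,45],[0,0,0,0,45]])

```text
time: 7.98
tool_pos: [0.5804, 0.1867, 0.1029]
tcp_rot: [-1.996, -2.426, 0.0]
wrist_force: [-2.1, -0.7, 3.2]
width: 0.604
```

Request:
play_rows(motion=[[0,0,0.002,0,45],[0,0,0,0,45]])

```text
time: 8.22
tool_pos: [0.5804, 0.1867, 0.1007]
tcp_rot: [1.996, 2.426, 0.0]
wrist_force: [-2.8, -0.7, 3.5]
width: 0.601
```

Request:
play_rows(motion=[[0,0,0.002,0,45],[0,0,0.002,0,45],[0,0,0,0,45]])

```text
time: 8.6
tool_pos: [0.5804, 0.1866, 0.097]
tcp_rot: [-1.996, -2.426, -0.0]
wrist_force: [-3.0, -0.7, 6.7]
width: 0.598
```

Request:
play_rows(motion=[[0,0,0.001,0,45],[0,0,0,0,45]])

```text
time: 8.85
tool_pos: [0.5804, 0.1866, 0.097]
tcp_rot: [1.996, 2.426, 0.0]
wrist_force: [-4.4, -0.9, 12.2]
width: 0.601
```

Request:
play_rows(motion=[[0,0,0.001,0,45],[0,0,0,0,45]])

```text
time: 9.1
tool_pos: [0.5805, 0.1867, 0.0969]
tcp_rot: [1.996, 2.426, 0.0]
wrist_force: [-8.0, -1.5, 16.2]
width: 0.599
```

Request:
play_rows(motion=[[0,0,0.001,0,45],[0,0,0,0,45]])

```text
time: 9.35
tool_pos: [0.5805, 0.1867, 0.0969]
tcp_rot: [1.996, 2.426, 0.0]
wrist_force: [-10.0, -2.3, 21.3]
width: 0.599
```

The pad is bottomed: z holds at 0.0969 while the force climbs. Next is sliding toward the corner.

Request:
play_rows(motion=[[0.002,-0.003,0,0,45],[0.002,-0.003,0,0,45],[0.002,-0.002,0,0,45],[0.002,-0.002,0,0,45],[0,0,0,0,45]])

```text
time: 9.98
tool_pos: [0.574, 0.1922, 0.0967]
tcp_rot: [1.99, 2.42, 0.011]
wrist_force: [3.3, -4.8, 8.9]
width: 0.596
```

Request:
play_rows(motion=[[0.001,-0.001,0,0,45],[0.001,-0.001,0,0,45],[0.001,-0.001,0,0,45],[0,0,0,0,45]])

```text
time: 10.48
tool_pos: [0.5708, 0.1947, 0.0967]
tcp_rot: [1.99, 2.42, 0.012]
wrist_force: [4.6, -4.0, 8.2]
width: 0.601
```

```bash
cat >> h.py <<'E'
def nest():
    s,p,Rm,y=pose();a=.19265;c,d=np.cos(a),np.sin(a);Rt=np.array([[c,d],[-d,c]])
    print('t',s['time'],'nest mm',(Rt@(p[:2]-[.58933,.18753])*1e3).round(2),'z',p[2].round(4),'Fnest',(Rt@s['wrist_force'][:2]).round(1),s['wrist_force'][2].round(1),'yaw',(np.degrees(y-a)-90).round(2),'tilt(nest)',(Rt@Rm[:2,2]).round(4),'tq',np.round(s['torque'],2),'w',(s['width']*85.4).round(1))
E
python3 -c "
from h import *;nest()"
```

```text
Traceback (most recent call last):
  File "h.py", line 40, in nest
    print('t',s['time'],'nest mm',(Rt@(p[:2]-[.58933,.18753])*1e3).round(2),'z',p[2].round(4),'Fnest',(Rt@s['wrist_force'][:2]).round(1),s['wrist_force'][2].round(1),'yaw',(np.degrees(y-a)-90).round(2),'tilt(nest)',(Rt@Rm[:2,2]).round(4),'tq',np.round(s['torque'],2),'w',(s['width']*85.4).round(1))
                                                                                                                                                                                                                                                                               ^^^^^^^^^^^^^^^^^^^^^^^
AttributeError: 'float' object has no attribute 'round'
```

Request:
play_rows(motion=[[0,0,0.001,0,45],[0,0,0.001,0,45],[0,0,0,0,45]])

```text
time: 10.85
tool_pos: [0.5709, 0.1947, 0.0966]
tcp_rot: [1.99, 2.42, 0.012]
wrist_force: [-1.4, -5.1, 19.1]
width: 0.599
```

```bash
sed -i "s/(s\['width'\]\*85.4).round(1)/round(s['width']*85.4,1)/" h.py
python3 -c "
from h import *;nest()"
```

```text
t 10.85 nest mm [-16.76  10.55] z 0.0966 Fnest [-2.4 -4.8] 19.1 yaw 0.09 tilt(nest) [ 0.0112 -0.0016] tq [-0.92 -0.33 -0.16] w 51.1
```

Request:
play_rows(motion=[[0,-0.0015,0,0,45],[0,-0.0015,0.0005,0,45],[0,-0.001,0.0005,0,45],[0,0,0,0,45]])

```text
time: 11.35
tool_pos: [0.5702, 0.1945, 0.0965]
tcp_rot: [1.987, 2.416, 0.021]
wrist_force: [5.7, -3.6, 14.8]
width: 0.601
```

```bash
python3 -c "
from h import *;nest()"
```

```text
t 11.35 nest mm [-17.48  10.53] z 0.0965 Fnest [ 4.9 -4.6] 14.8 yaw 0.09 tilt(nest) [ 0.0187 -0.0014] tq [-0.62 -1.83 -0.16] w 51.3
```

Request:
play_rows(motion=[[0,-0.001,0.0005,0,45],[0,-0.001,0,0,45],[0,0,0,0,45]])

```text
time: 11.72
tool_pos: [0.5691, 0.1947, 0.0964]
tcp_rot: [1.987, 2.416, 0.024]
wrist_force: [7.6, -3.9, 14.1]
width: 0.601
```

```bash
python3 -c "
from h import *;nest()"
```

```text
t 11.725 nest mm [-18.46  10.87] z 0.0964 Fnest [ 6.7 -5.3] 14.1 yaw 0.09 tilt(nest) [ 0.0209 -0.0007] tq [-0.44 -2.08 -0.1 ] w 51.3
```

Request:
play_rows(motion=[[0,-0.001,0,0,45],[0,-0.001,0,0,45],[0,-0.001,0.0005,0,45],[0,0,0,0,45]])

```text
time: 12.22
tool_pos: [0.5674, 0.1947, 0.0964]
tcp_rot: [1.986, 2.415, 0.028]
wrist_force: [10.6, -2.3, 14.1]
width: 0.598
```

```bash
python3 -c "
from h import *;nest()"
```

```text
t 12.225 nest mm [-20.14  11.28] z 0.0964 Fnest [10.  -4.3] 14.1 yaw 0.1 tilt(nest) [ 0.0237 -0.0001] tq [-0.21 -2.35 -0.03] w 51.1
```

Request:
play_rows(motion=[[0,-0.001,0,0,45],[0,-0.001,0.0005,0,45],[0,0,0,0,45]])

```text
time: 12.6
tool_pos: [0.5663, 0.1947, 0.0964]
tcp_rot: [1.985, 2.414, 0.031]
wrist_force: [12.0, -0.6, 13.8]
width: 0.602
```

```bash
python3 -c "
from h import *;nest()"
```

```text
t 12.6 nest mm [-21.21  11.43] z 0.0964 Fnest [11.6 -2.9] 13.8 yaw 0.1 tilt(nest) [0.0256 0.0002] tq [-0.09 -2.58 -0.02] w 51.4
```

```bash
python3 - <<'E'
from h import *
im=read_camera('wrist');a=cv2.resize(im[60:280,140:360,::-1],(500,500),interpolation=cv2.INTER_CUBIC)
b=cv2.resize(read_camera('scene')[120:200,290:360,::-1],(298,340),interpolation=cv2.INTER_CUBIC)
t=cv2.resize(read_camera('top')[165:215,120:180,::-1],(298,248),interpolation=cv2.INTER_CUBIC)
o=np.zeros((600,800,3),np.uint8);o[:500,:500]=a;o[:340,502:800]=b;o[345:593,502:800]=t
cv2.imwrite('pics/w7.png',o);nest()
E
```

```text
t 12.75 nest mm [-21.2   11.46] z 0.0964 Fnest [11.7 -3.2] 13.7 yaw 0.1 tilt(nest) [0.0256 0.0003] tq [-0.08 -2.52  0.02] w 51.0
```

View pics/w7.png

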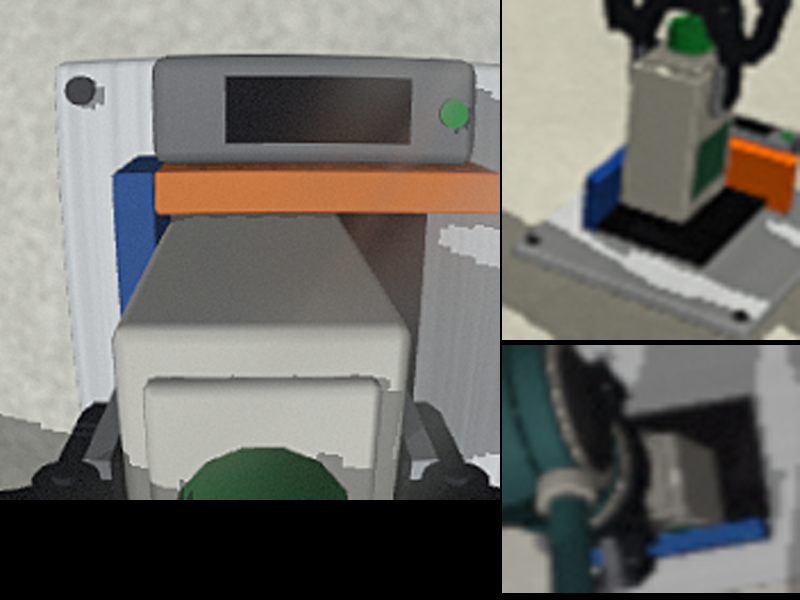

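The gap to the blue fence is still about 2 to 3 mm, and the tool has leaned 1.5°. I'll check in numbers whether the bottle leans with it, by comparing its edges in the wrist image with the reference grasp image.

```bash
cat >> h.py <<'E'
def edges(im):
    g=cv2.GaussianBlur(im,(3,3),0).astype(float)
    for v in (166,174,182,190,198):
        r=g[v-1:v+2].mean(0);d=np.abs(np.diff(r,axis=0)).sum(1)
        f=(v-151)/(205-151);l=217+(190-217)*f;q=291+(320-291)*f
        out=[]
        for c in(l,q):
            lo=int(c)-11;w=d[lo:lo+23];k=np.argsort(-w)[:1];pk=[lo+i+.5 for i in range(1,22) if w[i]>w[i-1] and w[i]>=w[i+1] and w[i]>8];out.append([(p,round(w[int(p-lo)])) for p in pk])
        print(v,out)
E
python3 - <<'E'
from h import *
print('ref');edges(cv2.imread('pics/w3.png')[:,:,::-1])
im=read_camera('wrist');cv2.imwrite('pics/w7raw.png',im[:,:,::-1]);print('now');edges(im)
E
```

```text
ref
166 [[(209.5, 98)], [(295.5, 34)]]
174 [[(205.5, 95)], [(300.5, 39)]]
182 [[(191.5, 9), (201.5, 94)], [(305.5, 37)]]
190 [[(197.5, 95)], [(301.5, 9), (310.5, 33)]]
198 [[(193.5, 88)], [(315.5, 46)]]
now
166 [[(207.5, 58), (209.5, 78), (212.5, 17)], [(294.5, 32)]]
174 [[(205.5, 51)], [(300.5, 33)]]
182 [[(191.5, 175), (201.5, 47)], [(304.5, 27)]]
190 [[(191.5, 146), (197.5, 47), (199.5, 19)], [(310.5, 28)]]
198 [[(192.5, 141), (196.5, 16)], [(315.5, 28), (324.5, 79)]]
```

Request:
play_rows(motion=[[0,0,-0.0007,0,45],[0,-0.001,0,0,45],[0,-0.001,0,0,45],[0,0,0,0,45]])

```text
time: 13.3
tool_pos: [0.5645, 0.1946, 0.0965]
tcp_rot: [1.985, 2.414, 0.032]
wrist_force: [12.6, 1.1, 9.7]
width: 0.599
```

```bash
python3 -c "
from h import *;nest()"
```

```text
t 13.3 nest mm [-23.03  11.65] z 0.0965 Fnest [12.6 -1.3] 9.7 yaw 0.12 tilt(nest) [0.0261 0.0005] tq [ 0.1  -2.94  0.06] w 51.1
```

Request:
play_rows(motion=[[0.001,-0.001,0,0,45],[0.001,-0.001,0.0003,0,45],[0,0,0,0,45]])

```text
time: 13.68
tool_pos: [0.5642, 0.1948, 0.0966]
tcp_rot: [1.98, 2.412, 0.033]
wrist_force: [17.8, -5.6, 8.9]
width: 0.602
```

```bash
python3 -c "
from h import *;nest()"
```

```text
t 13.675 nest mm [-23.31  11.93] z 0.0966 Fnest [16.4 -8.9] 8.9 yaw 0.2 tilt(nest) [ 0.0297 -0.0024] tq [-0.6  -3.83  0.4 ] w 51.4
```

Request:
play_rows(motion=[[0.001,0.001,0,0,45],[0.001,0.001,0,0,45],[0.001,0,0,0,45],[0,0,0,0,45]])

```text
time: 14.18
tool_pos: [0.5642, 0.1959, 0.0966]
tcp_rot: [1.98, 2.413, 0.025]
wrist_force: [14.0, -11.0, 14.5]
width: 0.596
```

```bash
python3 -c "
from h import *;nest()"
```

```text
t 14.175 nest mm [-23.05  13.03] z 0.0966 Fnest [ 11.6 -13.5] 14.5 yaw 0.21 tilt(nest) [ 0.0255 -0.0056] tq [-2.04 -3.07  0.12] w 50.9
```

Request:
play_rows(motion=[[0.001,0,0,0,45],[0.001,0,0,0,45],[0,0,0,0,45]])

```text
time: 14.55
tool_pos: [0.5638, 0.1971, 0.0969]
tcp_rot: [1.979, 2.413, 0.023]
wrist_force: [14.2, -13.6, 15.9]
width: 0.603
```

```bash
python3 -c "
from h import *;nest()"
```

```text
t 14.55 nest mm [-23.18  14.31] z 0.0969 Fnest [ 11.4 -16. ] 15.9 yaw 0.25 tilt(nest) [ 0.0251 -0.0069] tq [-2.61 -2.96  0.28] w 51.5
```

Request:
play_rows(motion=[[0.001,0,0,0,45],[0.001,0,0,0,45],[0,0,0,0,45]])

```text
time: 14.92
tool_pos: [0.5635, 0.1989, 0.0969]
tcp_rot: [1.978, 2.413, 0.023]
wrist_force: [13.8, -14.1, 15.7]
width: 0.601
```

```bash
python3 -c "
from h import *;nest()"
```

```text
t 14.925 nest mm [-23.17  16.05] z 0.0969 Fnest [ 10.9 -16.5] 15.7 yaw 0.26 tilt(nest) [ 0.0251 -0.0073] tq [-2.8  -2.97  0.28] w 51.4
```

Request:
play_rows(motion=[[0.001,0,0,0,45],[0.001,0,0,0,45],[0,0,0,0,45]])

```text
time: 15.3
tool_pos: [0.5633, 0.1995, 0.0972]
tcp_rot: [1.978, 2.411, 0.02]
wrist_force: [13.6, -18.5, 17.8]
width: 0.602
```

```bash
python3 -c "
from h import *;nest()"
```

```text
t 15.3 nest mm [-23.23  16.72] z 0.0972 Fnest [  9.8 -20.8] 17.8 yaw 0.25 tilt(nest) [ 0.0247 -0.0093] tq [-3.45 -2.9   0.13] w 51.4
```

Request:
play_rows(motion=[[0,0,0.001,0,45],[0,0,0.001,0,45],[0,0,0.001,0,45],[0,0,0,0,45]])

```text
time: 15.8
tool_pos: [0.5634, 0.1994, 0.097]
tcp_rot: [1.978, 2.411, 0.02]
wrist_force: [8.5, -21.6, 32.8]
width: 0.599
```

```bash
python3 -c "
from h import *;nest()"
```

```text
t 15.8 nest mm [-23.15  16.57] z 0.097 Fnest [  4.3 -22.8] 32.8 yaw 0.24 tilt(nest) [ 0.0246 -0.0094] tq [-3.84 -1.42  0.24] w 51.2
```

Request:
play_rows(motion=[[0,0,0.001,0,45],[0,0.001,0.001,0,45],[0,0,0,0,45]])

```text
time: 16.18
tool_pos: [0.5636, 0.1992, 0.0967]
tcp_rot: [1.979, 2.412, 0.018]
wrist_force: [1.8, -23.8, 44.7]
width: 0.602
```

```bash
python3 -c "
from h import *;nest()"
```

```text
t 16.175 nest mm [-22.98  16.41] z 0.0967 Fnest [ -2.8 -23.8] 44.7 yaw 0.22 tilt(nest) [ 0.0225 -0.0095] tq [-4.02 -0.27  0.06] w 51.4
```

```bash
cat > sc.py <<'E'
from h import *
g=[]
for n in range(4): g.append(read_camera('scene').astype(np.float32))
g=np.mean(g,0);cv2.imwrite('pics/sraw.png',g[:,:,::-1])
s,p,Rm,y=pose();nest()
a=.19265
def corners(cx,cy,z0,a,tx,ty,lx,ly):
    # two points of a vertical edge, tilt: bottom displaced by tx,ty (rad) in local axes
    Rz=np.array([[np.cos(a),-np.sin(a)],[np.sin(a),np.cos(a)]]);out=[]
    for h in(15,100):
        l=np.array([lx+tx*(93-h),ly+ty*(93-h)])/1e3;q=Rz@l;out.append([cx+q[0],cy+q[1],z0+h/1e3])
    return np.array(out)
for nm,lx,ly in(('left',-26,-34),('front',26,-34),('right',26,34)):
    for tx,ty in((0,0),(.024,-.0095)):
        uv=proj('scene',corners(p[0],p[1],.023,a,tx,ty,lx,ly));print(nm,tx,'pred',uv.round(2).tolist(),'slope du/dv',round((uv[1,0]-uv[0,0])/(uv[1,1]-uv[0,1]),4))
    uv=proj('scene',corners(p[0],p[1],.023,a,0,0,lx,ly));pts=[]
    for v in np.arange(int(uv[1,1])+3,int(uv[0,1])-2):
        u0=uv[0,0]+(v-uv[0,1])*(uv[1,0]-uv[0,0])/(uv[1,1]-uv[0,1]);lo=int(u0)-5
        d=np.abs(np.diff(cv2.GaussianBlur(g,(3,3),0)[v,lo:lo+12],axis=0)).sum(1)
        i=int(d[1:-1].argmax())+1;w=d[i-1:i+2];pts.append((v,lo+i+.5+(w[2]-w[0])/(2*(2*w[1]-w[0]-w[2])+1e-6)))
    P=np.array(pts);c=np.polyfit(P[:,0],P[:,1],1)
    for _ in range(4):
        r=np.abs(P[:,1]-np.polyval(c,P[:,0]));m=r<max(.4,np.median(r)*1.5);c=np.polyfit(P[m,0],P[m,1],1)
    print('  meas slope',c[0].round(4),'u at ends',np.polyval(c,uv[:,1]).round(2),'n',m.sum(),len(P))
E
python3 sc.py
```

```text
t 16.375 nest mm [-22.99  16.41] z 0.0967 Fnest [ -2.5 -23.9] 44.8 yaw 0.21 tilt(nest) [ 0.0227 -0.0095] tq [-4.   -0.28  0.08] w 51.3
left 0 pred [[317.24, 162.21], [319.61, 137.09]] slope du/dv -0.0942
left 0.024 pred [[317.66, 162.49], [319.57, 137.06]] slope du/dv -0.075
  meas slope -0.1177 u at ends [317.35 320.31] n 15 20
front 0 pred [[332.58, 167.34], [335.75, 141.82]] slope du/dv -0.1242
front 0.024 pred [[333.03, 167.64], [335.71, 141.8]] slope du/dv -0.1036
  meas slope -0.1802 u at ends [333.3  337.89] n 14 21
right 0 pred [[342.84, 158.05], [346.36, 133.13]] slope du/dv -0.1412
right 0.024 pred [[343.29, 158.32], [346.32, 133.11]] slope du/dv -0.1202
  meas slope -0.2184 u at ends [341.64 347.08] n 12 20[ WARN:0@5.637] global loadsave.cpp:1063 imwrite_ Unsupported depth image for selected encoder is fallbacked to CV_8U.
```

```bash
cat > we.py <<'E'
from h import *
def sub(g,c,v,h=6):
    lo=int(c)-h;d=np.abs(np.diff(cv2.GaussianBlur(g,(3,3),0)[v,lo:lo+2*h+1],axis=0)).sum(1)
    i=int(d[1:-1].argmax())+1;w=d[i-1:i+2];return lo+i+.5+(w[2]-w[0])/(2*(2*w[1]-w[0]-w[2])+1e-6)
ref=cv2.imread('pics/w3.png').astype(np.float32)
now=np.mean([read_camera('wrist').astype(np.float32) for _ in range(3)],0)[:,:,::-1]
cv2.imwrite('pics/w8raw.png',now.astype(np.uint8))
for v in range(160,204,4):
    f=(v-151)/54;l,q=217-27*f,291+29*f
    print(v,[round(float(sub(now,c,v)-sub(ref,c,v)),2) for c in(l,q)],end=' ')
# far top edge height
print()
for u in(220,240,260,280):
    print(u,[round(float(sub(im.transpose(1,0,2),205,u,5)),2) for im in(ref,now)])
nest()
big=cv2.resize(now[120:220,150:350].astype(np.uint8),(800,400),interpolation=cv2.INTER_CUBIC);cv2.imwrite('pics/w8.png',big)
E
python3 we.py
```

```text
160 [-1.21, -0.99] 164 [1.06, -1.46] 168 [0.92, -1.28] 172 [0.93, -1.31] 176 [0.91, -0.97] 180 [0.54, -1.41] 184 [-0.75, -0.84] 188 [-3.89, -0.81] 192 [-1.78, -0.69] 196 [0.14, -0.68] 200 [0.19, -0.87] 
220 [203.32, 203.26]
240 [203.16, 203.1]
260 [203.39, 203.23]
280 [203.51, 203.03]
t 16.525 nest mm [-23.02  16.41] z 0.0967 Fnest [ -3.3 -23.9] 44.3 yaw 0.22 tilt(nest) [ 0.0227 -0.0095] tq [-4.03 -0.27  0.05] w 51.0
```

View pics/w8.png

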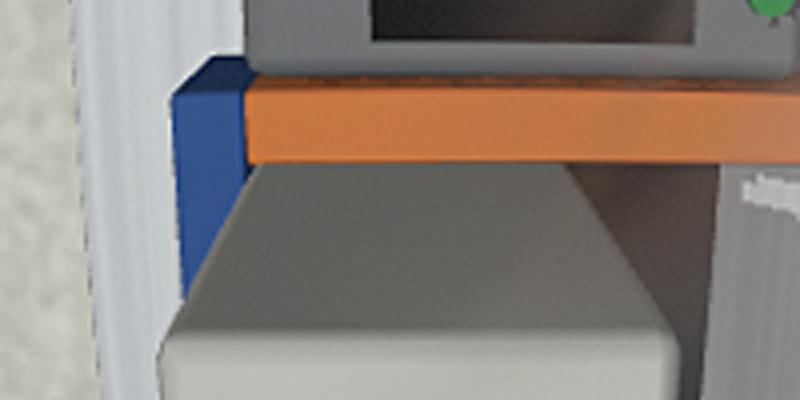

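The tool pose shows stiction-like lag, and the bottle is leaning about 1° with it. I'll work the lean out while keeping the pad heavily pressed: pull the top back slightly, then push again.

Request:
play_rows(motion=[[0,0.001,0,0,45],[0,0.001,0,0,45],[0,0,0,0,45]])

```text
time: 16.9
tool_pos: [0.5639, 0.1992, 0.0966]
tcp_rot: [1.98, 2.414, 0.013]
wrist_force: [-3.6, -24.4, 47.8]
width: 0.603
```

```bash
python3 -c "
from h import *;nest()"
```

```text
t 16.9 nest mm [-22.71  16.36] z 0.0966 Fnest [ -8.2 -23.3] 47.8 yaw 0.23 tilt(nest) [ 0.019  -0.0098] tq [-4.12  0.36  0.16] w 51.5
```

Request:
play_rows(motion=[[0,0.001,0,0,45],[0,0.001,0,0,45],[0,0,0,0,45]])

```text
time: 17.27
tool_pos: [0.5643, 0.1993, 0.0965]
tcp_rot: [1.981, 2.415, 0.009]
wrist_force: [-6.8, -25.8, 51.9]
width: 0.598
```

```bash
python3 -c "
from h import *;nest()"
```

```text
t 17.275 nest mm [-22.34  16.34] z 0.0965 Fnest [-11.6 -24. ] 51.9 yaw 0.24 tilt(nest) [ 0.0155 -0.01  ] tq [-4.18  1.1   0.2 ] w 51.1
```

Request:
play_rows(motion=[[0,0.001,0,0,45],[0,0.001,0,0,45],[0,0.001,0,0,45],[0,0,0,0,45]])

```text
time: 17.77
tool_pos: [0.5648, 0.1993, 0.0965]
tcp_rot: [1.983, 2.418, 0.002]
wrist_force: [-14.6, -28.8, 58.3]
width: 0.599
```

```bash
python3 -c "
from h import *;nest()"
```

```text
t 17.775 nest mm [-21.77  16.29] z 0.0965 Fnest [-19.8 -25.5] 58.3 yaw 0.25 tilt(nest) [ 0.0102 -0.0103] tq [-4.39  2.37  0.38] w 51.1
```

Request:
play_rows(motion=[[0,0.001,0,0,45],[0,0.001,0,0,45],[0,0.001,0,0,45],[0,0,0,0,45]])

```text
time: 18.27
tool_pos: [0.5654, 0.1994, 0.0965]
tcp_rot: [1.985, 2.421, -0.005]
wrist_force: [-19.0, -28.1, 64.2]
width: 0.604
```

```bash
python3 -c "
from h import *;nest()"
```

```text
t 18.275 nest mm [-21.21  16.27] z 0.0965 Fnest [-24.  -23.9] 64.2 yaw 0.26 tilt(nest) [ 0.0049 -0.0105] tq [-4.55  3.67  0.46] w 51.6
```

Pulling the top back does right the bottle (tool lean down to 0.3°), with the pad still down. I'll now lower the press force, since friction is what causes the lean, and ease it back onto the blue fence.

Request:
play_rows(motion=[[0,0,-0.002,0,45],[0,0,-0.002,0,45],[0,0,-0.002,0,45],[0,0,-0.001,0,45],[0,0,0,0,45]])

```text
time: 18.9
tool_pos: [0.5652, 0.1997, 0.097]
tcp_rot: [1.985, 2.42, -0.004]
wrist_force: [-5.3, -22.1, 29.3]
width: 0.597
```

```bash
python3 -c "
from h import *;nest()"
```

```text
t 18.9 nest mm [-21.39  16.58] z 0.097 Fnest [ -9.4 -20.7] 29.3 yaw 0.24 tilt(nest) [ 0.0052 -0.0101] tq [-3.9   0.73  0.29] w 51.0
```

Request:
play_rows(motion=[[0,0,-0.001,0,45],[0,-0.001,-0.001,0,45],[0,-0.001,-0.0005,0,45],[0,0,0,0,45]])

```text
time: 19.4
tool_pos: [0.5647, 0.1998, 0.0974]
tcp_rot: [1.985, 2.419, 0.001]
wrist_force: [4.9, -19.4, 13.5]
width: 0.601
```

```bash
python3 -c "
from h import *;nest()"
```

```text
t 19.4 nest mm [-21.83  16.75] z 0.0974 Fnest [  1.1 -20. ] 13.5 yaw 0.22 tilt(nest) [ 0.0087 -0.0097] tq [-3.54 -1.03  0.08] w 51.3
```

Request:
play_rows(motion=[[0,-0.001,0,0,45],[0,-0.001,0,0,45],[0,0,0,0,45]])

```text
time: 19.77
tool_pos: [0.5643, 0.1998, 0.0975]
tcp_rot: [1.983, 2.417, 0.005]
wrist_force: [8.1, -18.3, 9.2]
width: 0.603
```

```bash
python3 -c "
from h import *;nest()"
```

```text
t 19.775 nest mm [-22.18  16.82] z 0.0975 Fnest [  4.5 -19.5] 9.2 yaw 0.21 tilt(nest) [ 0.0122 -0.0094] tq [-3.46 -1.77  0.03] w 51.5
```

Request:
play_rows(motion=[[0,-0.0005,0.001,0,45],[0,-0.0005,0.0005,0,45],[0,0,0,0,45]])

```text
time: 20.15
tool_pos: [0.5642, 0.1997, 0.0974]
tcp_rot: [1.983, 2.416, 0.007]
wrist_force: [7.6, -19.1, 16.2]
width: 0.599
```

```bash
python3 -c "
from h import *;nest()"
```

```text
t 20.15 nest mm [-22.28  16.76] z 0.0974 Fnest [  3.8 -20.2] 16.2 yaw 0.21 tilt(nest) [ 0.0139 -0.0094] tq [-3.51 -1.48 -0.02] w 51.2
```

Request:
play_rows(motion=[[0,-0.001,0.0005,0,45],[0,-0.001,0.0005,0,45],[0,0,0,0,45]])

```text
time: 20.52
tool_pos: [0.5639, 0.1997, 0.0974]
tcp_rot: [1.981, 2.414, 0.012]
wrist_force: [9.2, -19.1, 17.0]
width: 0.605
```

```bash
python3 -c "
from h import *;nest()"; python3 we.py
```

```text
t 20.525 nest mm [-22.6   16.76] z 0.0974 Fnest [  5.4 -20.5] 17.0 yaw 0.2 tilt(nest) [ 0.0176 -0.0093] tq [-3.48 -1.95 -0.01] w 51.7
160 [-1.35, -1.39] 164 [1.76, -1.9] 168 [1.32, -1.59] 172 [1.05, -1.57] 176 [1.13, -1.25] 180 [0.83, -1.39] 184 [1.93, -0.97] 188 [-3.86, -0.83] 192 [-1.77, -0.76] 196 [0.17, -0.44] 200 [0.18, -0.62] 
220 [203.32, 202.84]
240 [203.16, 202.9]
260 [203.39, 202.87]
280 [203.51, 202.75]
t 20.675 nest mm [-22.61  16.73] z 0.0973 Fnest [  5.1 -20.7] 16.5 yaw 0.2 tilt(nest) [ 0.0175 -0.0093] tq [-3.56 -1.94 -0.04] w 51.4
```

Request:
play_rows(motion=[[0,-0.001,0.0003,0,45],[0,-0.001,0.0003,0,45],[0,0,0,0,45]])

```text
time: 21.05
tool_pos: [0.5636, 0.1996, 0.0974]
tcp_rot: [1.98, 2.412, 0.016]
wrist_force: [13.1, -18.1, 15.0]
width: 0.597
```

```bash
python3 -c "
from h import *;nest()"
```

```text
t 21.05 nest mm [-22.96  16.76] z 0.0974 Fnest [  9.4 -20.3] 15.0 yaw 0.2 tilt(nest) [ 0.0212 -0.0091] tq [-3.56 -2.54 -0.05] w 51.0
```

Request:
play_rows(motion=[[0,-0.001,0.0003,0,45],[0,-0.001,0.0003,0,45],[0,0,0,0,45]])

```text
time: 21.42
tool_pos: [0.563, 0.1998, 0.0974]
tcp_rot: [1.979, 2.412, 0.021]
wrist_force: [15.7, -17.7, 15.2]
width: 0.601
```

```bash
python3 we.py
```

```text
160 [-0.34, -0.61] 164 [2.51, -1.44] 168 [1.93, -1.27] 172 [1.64, -1.37] 176 [1.51, -1.03] 180 [1.12, -1.54] 184 [-4.99, -0.81] 188 [-2.95, -0.81] 192 [-0.89, -0.76] 196 [0.42, -0.43] 200 [0.24, -0.57] 
220 [203.32, 202.85]
240 [203.16, 202.91]
260 [203.39, 202.92]
280 [203.51, 202.75]
t 21.575 nest mm [-23.53  17.04] z 0.0974 Fnest [ 11.3 -20.3] 14.9 yaw 0.21 tilt(nest) [ 0.0241 -0.0084] tq [-3.03 -2.78  0.17] w 51.2
```

Request:
play_rows(motion=[[0,-0.001,0.0005,0,45],[0,-0.001,0.0005,0,45],[0,0,0,0,45]])

```text
time: 21.95
tool_pos: [0.5628, 0.1998, 0.0975]
tcp_rot: [1.977, 2.41, 0.025]
wrist_force: [18.7, -16.0, 17.2]
width: 0.598
```

```bash
python3 -c "
from h import *;nest()"
```

```text
t 21.95 nest mm [-23.69  17.16] z 0.0975 Fnest [ 15.3 -19.3] 17.2 yaw 0.24 tilt(nest) [ 0.028  -0.0083] tq [-3.07 -3.11  0.25] w 51.0
```

Request:
play_rows(motion=[[0,-0.001,0.0005,0,45],[0,-0.001,0.0005,0,45],[0,0,0,0,45]])

```text
time: 22.32
tool_pos: [0.5626, 0.1998, 0.0975]
tcp_rot: [1.975, 2.409, 0.03]
wrist_force: [21.1, -17.2, 18.0]
width: 0.595
```

```bash
python3 we.py
```

```text
160 [-0.3, -5.16] 164 [2.5, -1.85] 168 [2.06, -1.41] 172 [1.9, -1.51] 176 [1.54, -1.24] 180 [1.26, -1.62] 184 [-5.0, -0.83] 188 [-2.9, -0.88] 192 [-0.91, -0.78] 196 [0.41, -0.53] 200 [0.37, -0.61] 
220 [203.32, 202.8]
240 [203.16, 202.83]
260 [203.39, 202.74]
280 [203.51, 202.95]
t 22.475 nest mm [-23.91  17.17] z 0.0975 Fnest [ 16.7 -21.5] 18.0 yaw 0.25 tilt(nest) [ 0.0317 -0.0082] tq [-3.15 -3.48  0.22] w 51.6
```

Contact on the blue fence is confirmed: further push only pivots the tool about a point at fence height. I'll ease off to a moderate push to take the lean back down.

Request:
play_rows(motion=[[0,0.001,0,0,45],[0,0.001,0,0,45],[0,0.001,0,0,45],[0,0,0,0,45]])

```text
time: 22.98
tool_pos: [0.5629, 0.1998, 0.0974]
tcp_rot: [1.978, 2.411, 0.023]
wrist_force: [13.1, -18.3, 23.8]
width: 0.6
```

```bash
python3 -c "
from h import *;nest()"
```

```text
t 22.975 nest mm [-23.63  17.08] z 0.0974 Fnest [  9.3 -20.5] 23.8 yaw 0.23 tilt(nest) [ 0.0258 -0.0085] tq [-3.21 -2.46  0.23] w 51.3
```

Request:
play_rows(motion=[[0,0.001,0,0,45],[0,0.001,-0.0005,0,45],[0,0,0,0,45]])

```text
time: 23.35
tool_pos: [0.5631, 0.1998, 0.0973]
tcp_rot: [1.98, 2.413, 0.018]
wrist_force: [9.7, -19.8, 25.1]
width: 0.603
```

```bash
python3 we.py
```

```text
160 [-0.42, 18044.19] 164 [2.54, -1.63] 168 [1.94, -1.44] 172 [1.66, -1.51] 176 [1.53, -1.16] 180 [1.12, -1.51] 184 [-5.04, -1.15] 188 [-3.04, -1.04] 192 [-1.01, -0.73] 196 [0.43, -0.74] 200 [0.18, -0.59] 
220 [203.32, 203.01]
240 [203.16, 202.76]
260 [203.39, 203.11]
280 [203.51, 202.86]
t 23.5 nest mm [-23.41  17.07] z 0.0973 Fnest [  4.6 -21.2] 25.7 yaw 0.22 tilt(nest) [ 0.0222 -0.0086] tq [-3.25 -1.81  0.13] w 51.5
```

Request:
play_rows(motion=[[0,-0.001,0,0,45],[0,0,0,0,45],[0,0,0,0,45],[0,0,0,0,45],[0,0,0,0,45]])

```text
time: 24.12
tool_pos: [0.563, 0.1998, 0.0973]
tcp_rot: [1.979, 2.412, 0.02]
wrist_force: [11.6, -18.3, 22.6]
width: 0.601
```

```bash
python3 - <<'E'
from h import *
nest()
im=read_camera('scene');w=read_camera('wrist')
o=np.hstack([cv2.resize(w[90:290,140:340,::-1],(400,400)),cv2.resize(im[100:220,270:390,::-1],(400,400),interpolation=cv2.INTER_CUBIC)])
cv2.imwrite('pics/w9.png',o);nest()
E
```

```text
t 24.125 nest mm [-23.51  17.09] z 0.0973 Fnest [  7.9 -20.2] 22.6 yaw 0.23 tilt(nest) [ 0.0241 -0.0085] tq [-3.28 -2.2   0.18] w 51.3
t 24.225 nest mm [-23.52  17.1 ] z 0.0973 Fnest [  8.7 -20. ] 23.2 yaw 0.22 tilt(nest) [ 0.0241 -0.0085] tq [-3.26 -2.23  0.14] w 51.3
```

View pics/w9.png

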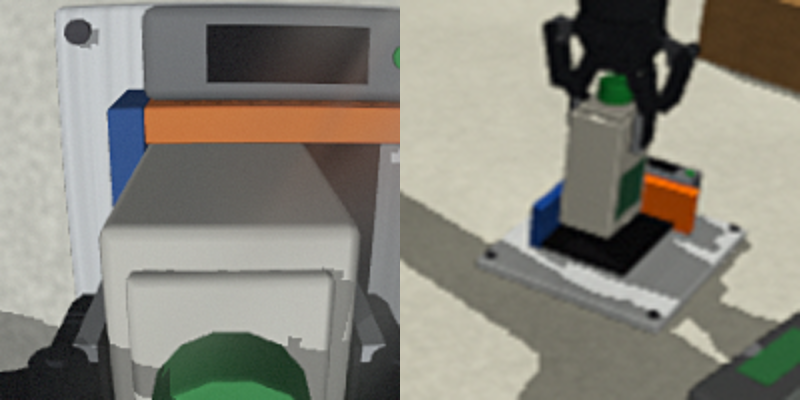

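The bottle sits in the corner: its left face meets the blue fence at about (148,145), and its far face is tight under the orange fence edge along v≈143. It is still gripped, and the forces are steady, so I'm handing in.

```bash
python3 -c "
from workcell import *;print(finish_job())"
```

```text
the job is handed in; nothing more can be done
None
```

I gripped the white bottle and pressed it onto the pad, clear of both fences. With the pad held down, I slid it into the corner against the blue and then the orange fence, and handed in at about 24 s while still gripping and pushing.

**Pad:** It bottomed out, with tool height steady at about 97 mm while the force kept rising. The lowest reading during the slide was about 8 N, roughly 10 N on the pad with the bottle's weight. The final press is about 23 N.

**Fences:** The final push is about 8 N toward the blue fence and 20 N toward the orange one. Part of each may be friction on the pad. Extra push toward blue only pivoted the bottle at fence height, which shows contact. Toward orange the force jumped and motion slowed. The last picture shows the bottle in the corner, and yaw error is about 0.2°.

**Not perfect:**
- The tool leans about 1.4° toward the blue fence and 0.5° along it. Comparing wrist images, I estimate the bottle itself leans about 0.8° toward blue, so there may be a gap of up to half a millimetre low on that face. I worked the lean down but did not remove it.
- The scene camera was too coarse to confirm the lean, and its rough edge fit disagreed with the tool reading.

The bystanders were not touched as far as I could tell, but I did not check them one by one at the end.

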